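# Uncover the gauge pin and sort stick ferrules by fit

## Task

With the blue bayonet cover still seated, press the red release button right down, twist the cover a quarter turn anticlockwise, lift it off the gauge pin and stand it on the cork pad. Then slide the brass ferrules one at a time down over the pin as far as they go, in the order of their paint marks (white, blue, red, black, green; some may be missing), to see which go fully home and which stop part way on its step. Leave every ferrule that goes home standing upright, mouth down, in the green tray and every one that stops in the red tray, and leave the other things on the bench alone.

Things in the scene. Friction and masses are not known exactly. Their poses are not given: they have to be found in the camera images.
- gauge: Fixed gauge stand: dark steel plate 110 x 150 x 12 mm (x, y, z). Origin: centre of the plate's underside, directly under the gauge pin; its yaw varies. On the plate stands a round boss (42 mm dia, top 20 mm above the bench) with the pin on it, and round the boss two aluminium bayonet claws (to 43 mm from the axis, 26 mm above the bench).
- pin_foot (a point): Foot of the upright aluminium gauge pin, on its axis, on the boss's top (20 mm above the bench). The pin: 14 mm dia for the first 15 mm, then a cone of 4 mm height narrowing to 7 mm dia, then 7 mm dia to the tip. A fitting ferrule goes down until its mouth meets the boss (0 mm above this point); one that does not fit stops on the cone, its mouth about 17 mm above this point.
- pin_tip (a point): Top of the gauge pin on its axis, 32 mm above pin_foot (52 mm above the bench).
- button (a joint): Travel of the red release button, m: 0 = up (latched, cover cannot turn), 0.008 = fully down (latch clear of the cover's lug). It moves straight down, needs about 4 N and stays down by itself where it is left. It must go beyond about 0.006 to free the cover.
- button_top (a point): Centre of the flat top of the red round button (20 mm dia), 64 mm from the pin's axis, 32 mm above the bench when up. With the fingers shut it can be pressed from above.
- cover: Blue round bayonet cover over the pin, 53 mm dia, closed top, 49 mm high, loose, 0.14 kg. Origin: centre of its open underside, z up. At the foot two lugs (12 mm wide, to 33 mm from the axis, 6 mm high) along its +y and -y. At the start it sits locked on the gauge plate (origin 12 mm above the bench), its yaw equal to the gauge's within 0.05 rad.
- cover_grip (a point): Middle of the yellow bar grip on the cover's roof, 58 mm above the cover's origin. Bar: 44 mm long (cover's x), 14 mm thick (y), 49 to 68 mm above the origin. With the button down the cover turns anticlockwise seen from above (yaw grows); it lifts freely straight up from about 1.1 rad on and meets a stop at about 1.7 rad. Lift 45 mm or more before going sideways.
- pad: Round cork pad, fixed, 96 mm dia, 4 mm thick. Origin: centre of its underside on the bench. The cover is to stand on it.
- green_tray: Green open tray, fixed, 100 x 180 mm outside (x, y), walls 4 mm thick and 12 mm high, floor 4 mm thick. Origin: centre of its underside. For ferrules that fit.
- red_tray: Red open tray, the same size as the green one. Origin: centre of its underside. For ferrules that do not fit.
- ferrule_1: Brass ferrule (closed cap) with a white paint mark on top, 26 mm dia, 40 mm high, foot flange 34 mm dia and 6 mm high, 0.07 kg, loose. Otherwise all alike. Origin: centre of the open mouth underneath, z up; it stands mouth down. Hidden bore: 34 mm deep, 17 mm wide (fits the pin) or 10.5 mm wide (stops on its cone); only trying tells. May be absent (None): three to five are there.
- ferrule_2: Brass ferrule (closed cap) with a blue paint mark on top, 26 mm dia, 40 mm high, foot flange 34 mm dia and 6 mm high, 0.07 kg, loose. Otherwise all alike. Origin: centre of the open mouth underneath, z up; it stands mouth down. Hidden bore: 34 mm deep, 17 mm wide (fits the pin) or 10.5 mm wide (stops on its cone); only trying tells. May be absent (None): three to five are there.
- ferrule_3: Brass ferrule (closed cap) with a red paint mark on top, 26 mm dia, 40 mm high, foot flange 34 mm dia and 6 mm high, 0.07 kg, loose. Otherwise all alike. Origin: centre of the open mouth underneath, z up; it stands mouth down. Hidden bore: 34 mm deep, 17 mm wide (fits the pin) or 10.5 mm wide (stops on its cone); only trying tells. May be absent (None): three to five are there.
- ferrule_4: Brass ferrule (closed cap) with a black paint mark on top, 26 mm dia, 40 mm high, foot flange 34 mm dia and 6 mm high, 0.07 kg, loose. Otherwise all alike. Origin: centre of the open mouth underneath, z up; it stands mouth down. Hidden bore: 34 mm deep, 17 mm wide (fits the pin) or 10.5 mm wide (stops on its cone); only trying tells. May be absent (None): three to five are there.
- ferrule_5: Brass ferrule (closed cap) with a green paint mark on top, 26 mm dia, 40 mm high, foot flange 34 mm dia and 6 mm high, 0.07 kg, loose. Otherwise all alike. Origin: centre of the open mouth underneath, z up; it stands mouth down. Hidden bore: 34 mm deep, 17 mm wide (fits the pin) or 10.5 mm wide (stops on its cone); only trying tells. May be absent (None): three to five are there.
- screwdriver: Bystander: loose screwdriver; leave alone.
- oil: Bystander: small amber oil bottle, 70 mm high; leave alone.
- padlock: Bystander: small brass padlock lying flat; leave alone.
- loupe: Bystander: black eye loupe, 28 mm high; leave alone.
- watch: Bystander: wristwatch head, 38 mm dia; leave alone.
- lighter: Bystander: orange lighter lying flat; leave alone.
- bangle: Bystander: brass bangle, 68 mm dia; leave alone.
Not all that is in view belongs to the job. What is shaped like the ferrule_2 but turquoise is not meant. What is shaped like the ferrule_1 but pink is not meant.

How it is judged:
By the outcome, as a careful person would: the job done as asked, in the order asked, and still so for the second after the job is handed in, with the robot touching nothing.
Of ferrule_1, ferrule_2, ferrule_3, ferrule_4, ferrule_5 only 3 to 5 are there at a start; the rules pass over those that are not, and their reading is None.
At some moment in a run one of ferrule_1, ferrule_2, ferrule_3, ferrule_4, ferrule_5 may be knocked a few centimetres aside while the robot is not near it.
It also fails if it takes over 210 s, if anything falls off the work surface, if the arm or the gripper's body presses on something with over 40 N, if the wrist force passes 120 N, or if a joint passes its speed limit or range.

## Robot

A 6-joint arm with a two-finger parallel gripper is mounted at the origin on the work surface. World frame = base frame: x ahead of the robot, y to its left, z up, the work surface at z = 0. Lengths are in m, angles in rad, forces in N, time in s.
With the tool pointing down it reaches from about 0.35 to 0.775 m from the base axis. Payload 5.5 kg.
Tool frame: the origin (TCP) lies at the very end of the fingers, on their centre line; the grasp point (between the pads) lies 19 mm behind it; z points along the fingers, y is the line along which they close (so a half turn about z gives the same grasp; the last joint's range is limited). The gripper opens to 85 mm and grips with 20 to 120 N. Pads are 22 mm wide; open, the fingers measure 114 mm over their backs; the gripper's body (76 mm by 85 mm) begins 54 mm behind the grasp point. The pads swing forward as they close: fully open they stand 13 mm farther back than shut.
Start: joints at [1.034, 0.313, 0.046, 1.304, 0, 1.431], TCP at [0.222, 0.53, 0.231] pointing down, gripper open.
Joint ranges: [-2.76, 2.76], [-0.86, 1.69], [-1.03, 1.26], [-2.2, 2.34], [-1.47, 1.5], [-3.14, 3.14]. Speed limits (rad/s): [2.57, 2.57, 3.14, 3.14, 3.14, 3.14].

## Interface

Orientations are given as a unit quaternion [w, x, y, z].
In Python, from workcell import env, cams, ticket, spotter gives the robot as it stands.
- The arm moves only by the tool jog_arm, never from a script. Its argument "increments" is a list that holds one entry, the list of rows, each a list of 7 numbers: the shift along the tool's x, y, z in units of 0.25 m (1.0 is 0.25 m), then the turn, a rotation vector about the tool's x, y, z in units of 180 degrees (1.0 is 180 degrees), then the closure in counts, from 0 (fully open) to 255 (shut). A call has 1 to 20 rows; each row shifts and turns the commanded pose from where the row before left it, along the tool's axes as they then stand; what a row does not reach is not made up. A row lasts 1/10 s, in which the tool goes at most 50 mm and 8.59 degrees, less where a joint would pass 70% of its speed; a pose out of reach is approached as far as the arm can. A call with a number of a shift or a turn outside -1 to 1 is refused whole. A call with a gripper value outside its range is refused whole. The fingers move at their own pace and stop on an object; "force" is the grip in N (left out, the last holds). Time passes only in rows, so rows that do not move let the fingers close. It gives the time, the measured TCP pose, the force, the opening and the grip force at its end, in the units of the state.
- env.get_state(): the state, without advancing time (a new reading comes with each control period).
- cams.read_camera(name): name is "scene" or "top"; returns a dict with "pixels" (480x640x3 uint8, red, green, blue), "fx", "fy", "cx", "cy" (pixels), "xyz" and "attitude" of the camera in the world. Camera axes: x right, y down, z forward; pixel columns grow to the right and rows downward; lengths in m; the calibration is good to about 2 mm. A picture is of the moment at which its call begins. There is no depth.
- ticket.hand_in(): hands the job in; it is judged then, once.
Trained networks look in the newest picture that a camera, given by its name, has taken for a name from the list of things; names that differ only in an ending like _2 or _b are one class to them, and where a whole thing is asked for, a point or a joint stands for the part that bears it (a point fixed in the world has none). Each returns a list of dicts, best first, with "conf" (0 to 1); they miss things now and then, are a little off and sometimes report something else, mostly with a low value. They report only what shows in the picture. A call takes as long as a camera call. They do not tell look-alikes from the thing itself.
- spotter.find_in(target, camera): "uv" ([column, row] in pixels, amid what is visible of it).
- spotter.cut_out(target, camera): "region" (480x640 bool, what is visible of it) and "uv" ([column, row] in pixels, amid what is visible of it).
- spotter.landmark_of(target, camera): "uv" ([column, row] in pixels: a listed point, or the origin of a listed thing).
The state is a dict: "clock": time; "joint_pos": joint angles; "qvel": joint speeds; "tau": joint torques, N m; "tcp_pos": TCP position; "orientation": TCP orientation; "wrist_force": force on the tool from outside, world axes, zero at the start; "ft_torque": the same for the moment, N m; "finger_gap": finger opening in m; "grip_force": force on a finger pad.
Only numpy, scipy, OpenCV 4.12 (cv2) and the standard library are available. Lean on these libraries where they do the work, as an engineer would, in place of code of your own. Each camera call takes 0.05 s, during which the arm holds its last target. There are 200 camera calls.

## Working session

There is one attempt and no reset: what is moved stays moved. The work goes in short steps, Python scripts to look and compute and a tool call to move; the robot and the scene stay as the last step left them, time stands still between calls to the robot, and variables do not carry over. Pictures are saved under pics/ and viewed, at most 14 in all, crops included, and the job is handed in when it is done.

Besides the shell and the picture viewer there is one more tool, called after ">>>" as name(argument=value, ...), one argument or row to a line, values as JSON. jog_arm: Moves the arm, as the interface text tells. Shifts and turns lie within -1 to 1; 1 stands for 0.25 m of shift or 180 degrees of turn. Its arguments: {"type":"object","properties":{"increments":{"type":"array"},"force":{"type":"number"}},"required":["increments"]}

```bash
ls; mkdir -p pics; cat > h.py <<'E'
import numpy as np, cv2
from workcell import env, cams, ticket, spotter
from scipy.spatial.transform import Rotation as R
def cam(n): return cams.read_camera(n)
def rot(c):
    a=np.array(c["attitude"],float)
    return a if a.shape==(3,3) else R.from_quat(a[[1,2,3,0]]).as_matrix()
def proj(c,p):
    q=rot(c).T@(np.array(p)-np.array(c["xyz"])); return np.array([c["fx"]*q[0]/q[2]+c["cx"],c["fy"]*q[1]/q[2]+c["cy"]])
def back(c,uv,z):
    d=rot(c)@np.array([(uv[0]-c["cx"])/c["fx"],(uv[1]-c["cy"])/c["fy"],1]); o=np.array(c["xyz"])
    return o+d*(z-o[2])/d[2]
def save(c,n): cv2.imwrite("pics/"+n,cv2.cvtColor(c["pixels"],cv2.COLOR_RGB2BGR))
E
python3 - <<'E'
from h import *
np.set_printoptions(precision=4,suppress=True)
s=env.get_state(); print(s)
for n in("top","scene"):
    c=cam(n); save(c,n+"0.png"); print(n,c["xyz"],c["attitude"],c["fx"])
    for t,z in [("pin_foot",.02),("button_top",.032),("cover_grip",.07),("cover",.012),("gauge",0),("pad",0),("green_tray",0),("red_tray",0),("ferrule_1",0)]:
        for r in spotter.landmark_of(t,n)[:8 if "fer" in t else 2]: print(t,round(r["conf"],2),np.round(r["uv"]),back(c,r["uv"],z))
E
```

```text
pics
{'clock': 0.0, 'joint_pos': array([1.0344, 0.314 , 0.045 , 1.3036, 0.    , 1.4312]), 'qvel': array([ 0.0007,  0.0002,  0.0002, -0.0012, -0.0005, -0.0011]), 'tau': array([ -0.0001, -48.063 ,  29.8528,   0.0193,   0.    ,  -0.    ]), 'tcp_pos': array([0.222 , 0.5299, 0.2304]), 'orientation': array([-0.0003,  0.1971,  0.9804, -0.0009]), 'wrist_force': array([ 0.5143, -0.5873,  0.3604]), 'ft_torque': array([-0.0713, -0.021 , -0.0087]), 'grip_force': 0.0, 'finger_gap': 0.08546517224569024}
top [0.4591 0.0126 1.3249] [ 0.0224 -0.7026  0.711  -0.0158] 465.3983503444316
pin_foot 0.96 [349. 253.] [ 0.4822 -0.0353  0.02  ]
pin_foot 0.21 [171. 285.] [0.3974 0.4635 0.02  ]
button_top 0.54 [330. 268.] [0.4424 0.0167 0.032 ]
button_top 0.39 [348. 256.] [ 0.4729 -0.0339  0.032 ]
cover_grip 0.79 [345. 251.] [ 0.486  -0.0238  0.07  ]
cover 0.6 [347. 253.] [ 0.4824 -0.0311  0.012 ]
cover 0.59 [452. 170.] [ 0.7133 -0.3318  0.012 ]
gauge 0.95 [348. 254.] [ 0.4789 -0.0351  0.    ]
gauge 0.72 [238. 268.] [0.4439 0.2798 0.    ]
pad 0.73 [423. 201.] [ 0.6274 -0.2491  0.    ]
pad 0.35 [375. 152.] [ 0.77
[... 682 characters left out ...]
56 [339. 238.] [0.4469 0.0217 0.032 ]
cover_grip 0.87 [312. 227.] [ 0.4825 -0.0307  0.07  ]
cover 0.98 [315. 244.] [ 0.4832 -0.0228  0.012 ]
gauge 0.87 [312. 246.] [ 0.4851 -0.0293  0.    ]
pad 0.9 [208. 234.] [ 0.6122 -0.2515  0.    ]
pad 0.34 [312. 231.] [ 0.4494 -0.0595  0.    ]
green_tray 0.95 [240. 188.] [ 0.4537 -0.2948  0.    ]
green_tray 0.68 [312. 246.] [ 0.4859 -0.0293  0.    ]
red_tray 0.91 [434. 305.] [0.4446 0.2858 0.    ]
red_tray 0.64 [252. 143.] [ 0.3122 -0.3817  0.    ]
ferrule_1 0.76 [300. 322.] [ 0.665   0.0811 -0.    ]
ferrule_1 0.72 [284. 292.] [0.626  0.0035 0.    ]
ferrule_1 0.61 [239. 312.] [ 0.7272 -0.0424  0.    ]
ferrule_1 0.58 [256. 272.] [ 0.6248 -0.0856  0.    ]
```

```bash
python3 - <<'E'
import cv2
a=cv2.imread("pics/top0.png"); cv2.imwrite("pics/top0c.png",cv2.resize(a[120:330,190:480],None,fx=2.75,fy=2.75,interpolation=cv2.INTER_CUBIC))
E
```

```text
(no output)
```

View pics/top0c.png

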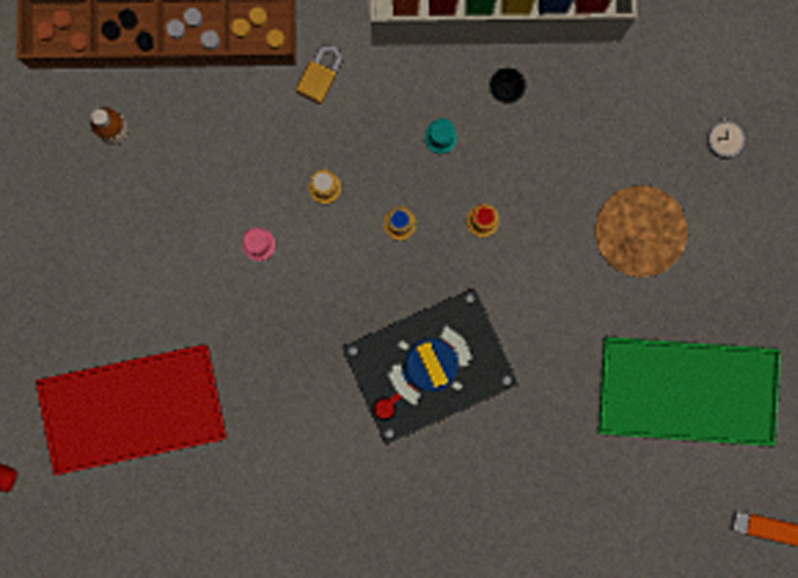

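View pics/scene0.png

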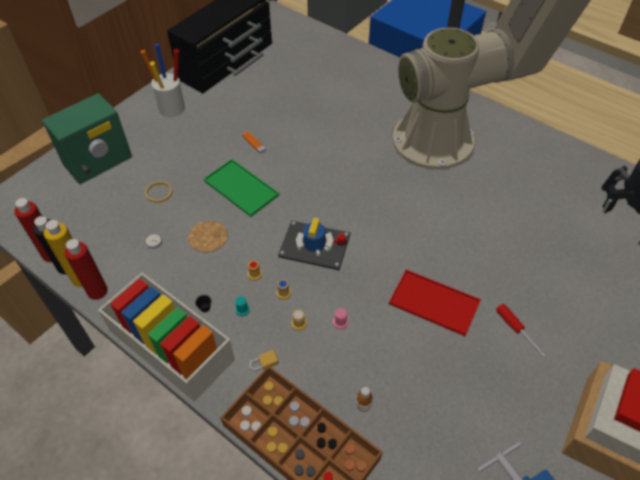

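Top crop: white (324,185), blue (400,220) and red (484,217) ferrules are there; black and green are not. The pink and turquoise ones are decoys. The gauge is at (432,365), its button at (385,408), the pad at (641,230), the red tray on the left and the green tray on the right. The scene view agrees.

```bash
cat >> h.py <<'E'
def seg(c,t,cond,z,near=None,rad=25,minA=6):
    """centroid of largest blob by HSV cond near expected world pos"""
    hsv=cv2.cvtColor(c["pixels"],cv2.COLOR_RGB2HSV).astype(int)
    m=cond(hsv[...,0],hsv[...,1],hsv[...,2]).astype(np.uint8)
    if near is not None:
        k=np.zeros_like(m); u=proj(c,near); cv2.circle(k,tuple(int(round(x)) for x in u),rad,1,-1); m&=k
    n,l,st,ce=cv2.connectedComponentsWithStats(m)
    if n<2: return None
    i=1+np.argmax(st[1:,4])
    return dict(p=back(c,ce[i],z),A=st[i,4],m=l==i,uv=ce[i])
def rect(c,m,z):
    (x,y),_,_=r=cv2.minAreaRect(np.argwhere(m)[:,::-1].astype(np.float32))
    b=np.array([back(c,p,z)[:2] for p in cv2.boxPoints(r)]); e=[b[1]-b[0],b[2]-b[1]]
    return b.mean(0),[np.linalg.norm(v) for v in e],[np.arctan2(v[1],v[0]) for v in e]
red=lambda h,s,v:((h<8)|(h>172))&(s>140)&(v>60)
blue=lambda h,s,v:(h>100)&(h<130)&(s>110)&(v>50)
yel=lambda h,s,v:(h>20)&(h<34)&(s>120)&(v>110)
grn=lambda h,s,v:(h>50)&(h<75)&(s>120)&(v>50)
wht=lambda h,s,v:(s<70)&(v>125)
crk=lambda h,s,v:(h>5)&(h<20)&(s>80)&(v>60)
E
python3 - <<'E'
from h import *
np.set_printoptions(precision=4,suppress=True)
for n in("top","scene"):
    c=cam(n); print(n)
    for t,f,z,nr,r in [("bar",yel,.080,(.484,-.03,.08),15),("button",red,.032,(.444,.02,.032),10),("white",wht,.04,(.667,.077,.04),12),("blue",blue,.04,(.629,.004,.04),10),("red",red,.04,(.63,-.084,.04),10),("pad",crk,.004,(.62,-.25,.004),50),("gtray",grn,.012,(.446,-.298,.01),80),("rtray",red,.012,(.444,.28,.01),70)]:
        q=seg(c,t,f,z,nr,r)
        if q: print(t,q["p"],q["A"],*(rect(c,q["m"],z) if t in("bar","gtray","rtray","pad") else ()))
    for t in["gauge","cover"]+["ferrule_1"]:
        for q in spotter.cut_out(t,n)[:4]:
            ctr=q["region"]; print(t,round(q["conf"],2),q["uv"],*rect(c,ctr,.012))
E
```

```text
top
bar [ 0.4833 -0.0278  0.08  ] 76 [ 0.4836 -0.0276] [np.float64(0.012338305763848728), np.float64(0.04289310904902599)] [np.float64(-1.1502947021356884), np.float64(-2.7229184511750857)]
button [0.4431 0.0172 0.032 ] 49
white [0.6708 0.0786 0.04  ] 30
blue [0.6308 0.0017 0.04  ] 30
red [ 0.633  -0.0844  0.04  ] 30
pad [ 0.6205 -0.2482  0.004 ] 899 [ 0.6203 -0.2483] [np.float64(0.09338945153633078), np.float64(0.0944374500259015)] [np.float64(-0.7984067342206285), np.float64(-2.379152435143461)]
gtray [ 0.4542 -0.2921  0.012 ] 2257 [ 0.4544 -0.2924] [np.float64(0.09966184841015321), np.float64(0.18188472380393764)] [np.float64(-0.0905035801738628), np.float64(-1.6526529985024236)]
rtray [0.4424 0.2801 0.012 ] 2272 [0.4426 0.2803] [np.float64(0.18202074812582467), np.float64(0.09979744930583014)] [np.float64(-1.3750811053046255), np.float64(-2.938595116873561)]
gauge 0.93 [338.1, 253.4] [ 0.4833 -0.0271] [np.float64(0.1489679328380631), np.float64(0.10933637391235168)] [np.float64(-1.1595220612481483), np.float64(-2.7351089613413784)]
cover 0.86 [346.4, 252.9] [ 0.4839 -0.0291] [np.
[... 2256 characters left out ...]
2 [301.1, 316.7] [0.6654 0.0794] [np.float64(0.030740983925410345), np.float64(0.04754955597024238)] [np.float64(2.241071516540403), np.float64(0.6855537612931923)]
ferrule_1 0.58 [282.0, 288.3] [0.6262 0.0015] [np.float64(0.034156290186617366), np.float64(0.05366779464762627)] [np.float64(2.2400381572944044), np.float64(0.700021491264349)]
ferrule_1 0.58 [339.8, 318.4] [0.6088 0.1467] [np.float64(0.032900061543398765), np.float64(0.04761092753127499)] [np.float64(2.241039306286047), np.float64(0.6460549774698138)]
ferrule_1 0.53 [237.4, 307.0] [ 0.7162 -0.0421] [np.float64(0.03133271138764319), np.float64(0.04925851041437906)] [np.float64(2.2406138870436036), np.float64(0.7405093811318227)]
```

>>> jog_arm(
  increments=[
    [[0,0,0,0,0,-0.0428,255],[0,0,0,0,0,-0.0428,255],[0,0,0,0,0,-0.0428,255],[0,0,0,0,0,-0.0428,255],[0,0,0,0,0,-0.0428,255],[0,0,0,0,0,-0.0428,255],[0,-0.159,0.037,0,0,0,255],[0,-0.159,0.037,0,0,0,255],[0,-0.159,0.037,0,0,0,255],[0,-0.159,0.037,0,0,0,255],[0,-0.159,0.037,0,0,0,255],[0,-0.159,0.037,0,0,0,255],[0,-0.159,0.037,0,0,0,255],[0,-0.159,0.037,0,0,0,255],[0,-0.159,0.037,0,0,0,255],[0,-0.159,0.037,0,0,0,255],[0,-0.159,0.037,0,0,0,255],[0,-0.159,0.037,0,0,0,255],[0,-0.159,0.037,0,0,0,255],[0,-0.159,0.037,0,0,0,255]],
  ],
  force=40,
)

```text
clock: 3.4
tcp_pos: [0.4447, 0.0183, 0.1017]
orientation: [0.0, -0.203, 0.979, -0.0]
wrist_force: [1.0, 1.5, 0.1]
finger_gap: 0.0
grip_force: 0.0
```

```bash
cat >> h.py <<'E'
def go(x=None,y=None,z=None,psi=None):
    """tool-frame units needed from the measured pose to a world target (shift first, then turn)"""
    s=env.get_state(); r=R.from_quat(np.array(s["orientation"])[[1,2,3,0]]); M=r.as_matrix(); p=s["tcp_pos"]
    t=np.array([p[i] if v is None else v for i,v in enumerate((x,y,z))]); d=M.T@(t-p)/.25
    a=np.arctan2(M[1,1],M[0,1]); print("t%.2f"%s["clock"],"pos",np.round(p,4),"psi %.3f"%a,"tilt",np.round(M[:2,2],4),"F",np.round(s["wrist_force"],1),"gap %.4f"%s["finger_gap"],"grip %.0f"%s["grip_force"])
    print("units",np.round(d,4),"rows>=",int(np.ceil(np.linalg.norm(d)/.2)),"" if psi is None else "turn %.4f"%(-((psi-a+np.pi)%(2*np.pi)-np.pi)/np.pi))
E
python3 -c "
from h import *
go(.4425,.0195,.1,1.98)"
```

```text
t3.40 pos [0.4447 0.0183 0.1017] psi 1.981 tilt [0.001 0.   ] F [1.  1.5 0.1] gap 0.0000 grip 0
units [0.0061 0.0079 0.0069] rows>= 1 turn 0.0002
```

>>> jog_arm(
  increments=[
    [[0.004,0.006,0.08,0,0,0,255],[0,0,0.08,0,0,0,255],[0,0,0.08,0,0,0,255],[0,0,0.015,0,0,0,255],[0,0,0.015,0,0,0,255],[0,0,0.015,0,0,0,255],[0,0,0.015,0,0,0,255],[0,0,0.01,0,0,0,255],[0,0,0,0,0,0,255]],
  ],
)

```text
clock: 4.3
tcp_pos: [0.443, 0.021, 0.0246]
orientation: [0.001, -0.204, 0.979, -0.0]
wrist_force: [0.4, 0.2, 1.4]
finger_gap: 0.0002
grip_force: 0.2
```

```bash
python3 -c "
from h import *
go(.4835,-.0275,.12,1.98)"
```

```text
t4.30 pos [0.443  0.021  0.0246] psi 1.981 tilt [ 0.0011 -0.    ] F [0.4 0.2 1.4] gap 0.0002 grip 0
units [-0.0714 -0.2426 -0.3816] rows>= 3 turn 0.0003
```

>>> jog_arm(
  increments=[
    [[0,0,0.006,0,0,0,255],[0,0,0,0,0,0,255],[0,0,0,0,0,0,255]],
  ],
)

```text
clock: 4.6
tcp_pos: [0.4431, 0.021, 0.0244]
orientation: [0.001, -0.204, 0.979, -0.0]
wrist_force: [-4.1, 0.3, 16.4]
finger_gap: 0.0002
grip_force: 8.1
```

>>> jog_arm(
  increments=[
    [[0,0,-0.13,0,0,0,255],[0,0,-0.13,0,0,0,200],[0,0,-0.122,0,0,0,120],[-0.036,-0.121,0,0,0,0,120],[-0.036,-0.121,0,0,0,0,120],[0,0,0,0,0,0,120],[0,0,0,0,0,0,120]],
  ],
)

```text
clock: 5.3
tcp_pos: [0.4831, -0.0276, 0.1181]
orientation: [-0.0, -0.203, 0.979, 0.0]
wrist_force: [-0.0, 0.8, -0.6]
finger_gap: 0.0451
grip_force: 0.0
```

```bash
python3 - <<'E'
from h import *
go(.4835,-.0275,.064,1.981)
c=cam("scene"); q=seg(c,"",red,.024,(.443,.021,.024),12); print(q["p"] if q else None)
E
```

```text
t5.30 pos [ 0.4831 -0.0276  0.1181] psi 1.980 tilt [-0.0005  0.0005] F [-0.   0.8 -0.6] gap 0.0451 grip 0
units [-0.0017 -0.0003  0.2162] rows>= 2 turn -0.0004
[0.44181304 0.02306242 0.024     ]
```

>>> jog_arm(
  increments=[
    [[0,0,0.08,0,0,0,120],[0,0,0.08,0,0,0,120],[0,0,0.04,0,0,0,120],[0,0,0.016,0,0,0,120],[0,0,0,0,0,0,255],[0,0,0,0,0,0,255],[0,0,0,0,0,0,255],[0,0,0,0,0,0,255]],
  ],
)

```text
clock: 6.15
tcp_pos: [0.4837, -0.0274, 0.0649]
orientation: [0.001, -0.204, 0.979, -0.0]
wrist_force: [-1.1, 0.2, 1.2]
finger_gap: 0.0128
grip_force: 44.9
```

```bash
python3 -c "
from h import *
go(.4835,-.0275,.064,1.981)"
```

```text
t6.15 pos [ 0.4837 -0.0274  0.0649] psi 1.981 tilt [ 0.0012 -0.0001] F [-1.1  0.2  1.2] gap 0.0128 grip 45
units [ 0.0008 -0.0001  0.0036] rows>= 1 turn -0.0001
```

>>> jog_arm(
  increments=[
    [[0,0,0,0,0,-0.04,255],[0,0,0,0,0,-0.04,255],[0,0,0,0,0,-0.04,255],[0,0,0,0,0,-0.04,255],[0,0,0,0,0,-0.04,255]],
  ],
  force=60,
)

```text
clock: 6.65
tcp_pos: [0.4836, -0.0279, 0.0649]
orientation: [0.0, -0.498, 0.867, -0.001]
wrist_force: [-0.8, -1.4, 0.6]
finger_gap: 0.0126
grip_force: 63.6
```

```bash
python3 -c "
from h import *
go(.4835,-.0275,.064,1.981); s=env.get_state(); print(s['ft_torque'],s['joint_pos'])"
```

```text
t6.65 pos [ 0.4836 -0.0279  0.0649] psi 2.614 tilt [ 0.001  -0.0012] F [-0.8 -1.4  0.6] gap 0.0126 grip 64
units [-0.0013  0.0012  0.0036] rows>= 1 turn 0.2014
[-0.36594085  0.04799915 -0.01104774] [-2.23027829e-01  2.59543037e-01 -4.61939587e-01  8.48074146e-01
 -9.43652628e-04 -1.26599752e+00]
```

>>> jog_arm(
  increments=[
    [[0,0,0,0,0,-0.0425,255],[0,0,0,0,0,-0.0425,255],[0,0,0,0,0,-0.0425,255],[0,0,0,0,0,-0.0425,255],[0,0,0,0,0,-0.0425,255],[0,0,0,0,0,-0.0425,255],[0,0,0,0,0,-0.0425,255],[0,0,0,0,0,0,255]],
  ],
)

```text
clock: 7.45
tcp_pos: [0.4838, -0.0275, 0.0649]
orientation: [-0.0, 0.834, -0.552, 0.001]
wrist_force: [-0.7, 1.1, 2.2]
finger_gap: 0.0123
grip_force: 63.8
```

>>> jog_arm(
  increments=[
    [[0,0,-0.02,0,0,0,255],[0,0,-0.02,0,0,0,255],[0,0,-0.06,0,0,0,255],[0,0,-0.08,0,0,0,255],[0,0,-0.08,0,0,0,255],[0,0,0,0,0,0,255]],
  ],
)

```text
clock: 8.05
tcp_pos: [0.485, -0.0278, 0.1321]
orientation: [-0.001, 0.834, -0.552, 0.002]
wrist_force: [1.3, 1.2, -1.5]
finger_gap: 0.0126
grip_force: 63.4
```

```bash
python3 - <<'E'
from h import *
go(.620,-.247,.12)
c=cam("scene"); cv2.imwrite("pics/s1.png",cv2.resize(c["pixels"][140:340,180:420,::-1],None,fx=3,fy=3))
E
```

```text
t8.05 pos [ 0.485  -0.0278  0.1321] psi -2.741 tilt [ 0.0049 -0.0012] F [ 1.3  1.2 -1.5] gap 0.0126 grip 63
units [ 1.0178 -0.1548  0.052 ] rows>= 6
```

View pics/s1.png

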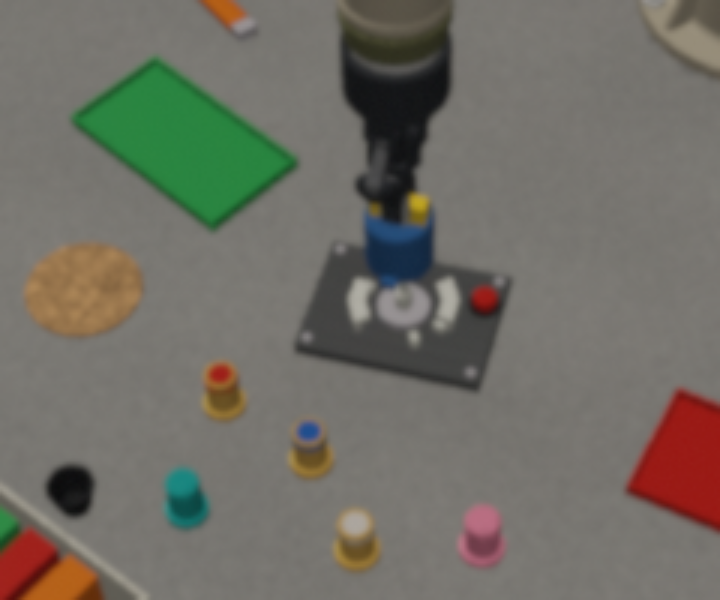

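The cover hangs clear at (398,240), the bare pin is visible below it at (404,300), and all the ferrules stand undisturbed. Next I move the cover to the pad.

>>> jog_arm(
  increments=[
    [[0.127,-0.0194,0,0,0,0,255],[0.127,-0.0194,0,0,0,0,255],[0.127,-0.0194,0,0,0,0,255],[0.127,-0.0194,0,0,0,0,255],[0.127,-0.0194,0,0,0,0,255],[0.127,-0.0194,0,0,0,0,255],[0.127,-0.0194,0,0,0,0,255],[0.127,-0.0194,0,0,0,0,255],[0,0,0.08,0,0,0,255],[0,0,0.08,0,0,0,255],[0,0,0.06,0,0,0,255],[0,0,0.02,0,0,0,255],[0,0,0.02,0,0,0,255],[0,0,0,0,0,0,255]],
  ],
)

```text
clock: 9.5
tcp_pos: [0.618, -0.2456, 0.0636]
orientation: [0.0, 0.834, -0.552, -0.001]
wrist_force: [-0.0, -0.5, -1.3]
finger_gap: 0.0125
grip_force: 63.4
```

```bash
python3 -c "
from h import *
go(.620,-.247,.058)"
```

```text
t9.50 pos [ 0.618  -0.2456  0.0636] psi -2.740 tilt [-0.0009  0.0006] F [-0.  -0.5 -1.3] gap 0.0125 grip 63
units [ 0.0082 -0.0054  0.0223] rows>= 1
```

>>> jog_arm(
  increments=[
    [[0.004,-0.003,0.01,0,0,0,255],[0,0,0.008,0,0,0,255],[0,0,0.006,0,0,0,255],[0,0,0,0,0,0,255]],
  ],
)

```text
clock: 9.9
tcp_pos: [0.6194, -0.2465, 0.0584]
orientation: [-0.0, 0.834, -0.552, 0.0]
wrist_force: [0.3, -0.5, -1.7]
finger_gap: 0.0122
grip_force: 63.4
```

>>> jog_arm(
  increments=[
    [[0,0,0.005,0,0,0,255],[0,0,0.003,0,0,0,255],[0,0,0,0,0,0,255]],
  ],
)

```text
clock: 10.2
tcp_pos: [0.6195, -0.2467, 0.057]
orientation: [-0.0, 0.834, -0.552, 0.0]
wrist_force: [-0.9, -0.6, 3.6]
finger_gap: 0.0122
grip_force: 63.9
```

>>> jog_arm(
  increments=[
    [[0,0,0,0,0,0,150],[0,0,0,0,0,0,120],[0,0,0,0,0,0,110],[0,0,-0.04,0,0,0,110],[0,0,-0.08,0,0,0,110],[0,0,-0.1,0,0,0,110],[0,0,-0.1,0,0,0,110]],
  ],
  force=30,
)

```text
clock: 10.9
tcp_pos: [0.6193, -0.2464, 0.1376]
orientation: [-0.0, 0.834, -0.552, -0.0]
wrist_force: [-0.1, 0.2, 0.1]
finger_gap: 0.0484
grip_force: 0.0
```

```bash
python3 - <<'E'
from h import *
np.set_printoptions(precision=4,suppress=True)
go(.669,.079,.13,-2.74)
for n in("top","scene"):
    c=cam(n); print(n)
    for t,f,z,nr,r in [("bar",yel,.072,(.62,-.247,.072),15),("white",wht,.04,(.669,.0787,.04),12),("blue",blue,.04,(.630,.002,.04),10),("red",red,.04,(.632,-.084,.04),10)]:
        q=seg(c,t,f,z,nr,r)
        if q: print(t,q["p"],q["A"])
E
```

```text
t10.90 pos [ 0.6193 -0.2464  0.1376] psi -2.739 tilt [-0.0001  0.0002] F [-0.1  0.2  0.1] gap 0.0484 grip 0
units [-1.1201 -0.6926  0.0306] rows>= 7 turn 0.0002
top
bar [ 0.6174 -0.2442  0.072 ] 64
white [0.6706 0.0788 0.04  ] 31
blue [ 0.6196 -0.0191  0.04  ] 19
red [ 0.633  -0.0847  0.04  ] 31
scene
bar [ 0.6214 -0.2423  0.072 ] 143
white [0.6677 0.078  0.04  ] 96
blue [ 0.6183 -0.0185  0.04  ] 13
red [ 0.6312 -0.0831  0.04  ] 27
```

Cover released on the pad. Blue has been knocked aside to roughly (.619,-.019). Now to white.

>>> jog_arm(
  increments=[
    [[-0.14,-0.0866,0,0,0,0,110],[-0.14,-0.0866,0,0,0,0,110],[-0.14,-0.0866,0,0,0,0,110],[-0.14,-0.0866,0,0,0,0,110],[-0.14,-0.0866,0,0,0,0,110],[-0.14,-0.0866,0,0,0,0,110],[-0.14,-0.0866,0,0,0,0,110],[-0.14,-0.0866,0,0,0,0,110],[0,0,0.08,0,0,0,110],[0,0,0.08,0,0,0,110],[0,0,0.08,0,0,0,110],[0,0,0,0,0,0,110]],
  ],
)

```text
clock: 12.2
tcp_pos: [0.6664, 0.0792, 0.0726]
orientation: [0.002, 0.834, -0.551, -0.003]
wrist_force: [-0.7, -0.1, -0.5]
finger_gap: 0.0487
grip_force: 0.0
```

```bash
python3 - <<'E'
from h import *
go(.669,.0785,.017,-2.74)
c=cam("scene"); q=seg(c,"",red,.024,(.443,.021,.024),12); 
cv2.imwrite("pics/s2.png",cv2.resize(c["pixels"][180:360,160:400,::-1],None,fx=3,fy=3))
c=cam("top"); q=seg(c,"",blue,.04,(.619,-.02,.04),18);print(q["p"],q["A"])
E
```

```text
t12.20 pos [0.6664 0.0792 0.0726] psi -2.739 tilt [-0.0065  0.0001] F [-0.7 -0.1 -0.5] gap 0.0487 grip 0
units [ 0.0073 -0.0096  0.2222] rows>= 2 turn 0.0003
[ 0.61884756 -0.02178507  0.04      ] 30
```

View pics/s2.png

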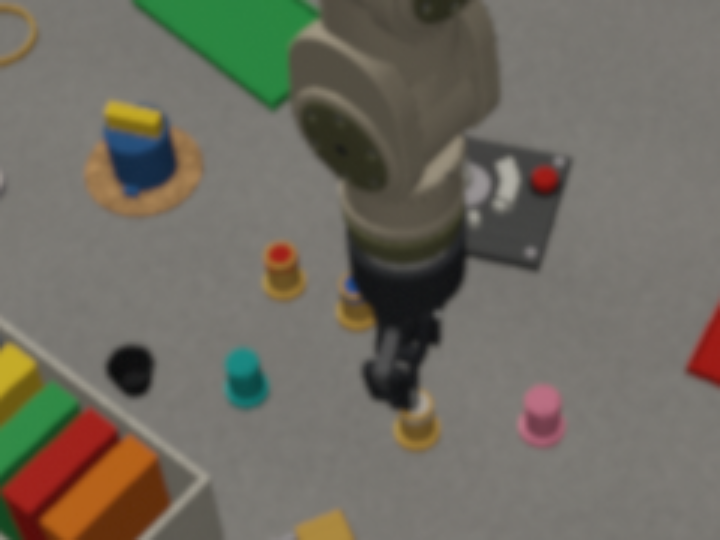

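The cover stands upright on the pad at (140,150). The gripper is over white at (415,410), and blue stands at (355,300) after its nudge.

>>> jog_arm(
  increments=[
    [[0.002,-0.003,0.08,0,0,0,110],[0,0,0.08,0,0,0,110],[0,0,0.05,0,0,0,110],[0,0,0.01,0,0,0,110],[0,0,0,0,0,0,255],[0,0,0,0,0,0,255],[0,0,0,0,0,0,255],[0,0,0,0,0,0,255]],
  ],
)

```text
clock: 13.1
tcp_pos: [0.6709, 0.0787, 0.0225]
orientation: [-0.001, 0.834, -0.552, 0.001]
wrist_force: [-0.2, -0.1, 2.0]
finger_gap: 0.0251
grip_force: 29.8
```

```bash
python3 -c "
from h import *
go(.669,.0785,.017,-2.74)"
```

```text
t13.10 pos [0.6709 0.0787 0.0225] psi -2.740 tilt [ 0.0021 -0.    ] F [-0.2 -0.1  2. ] gap 0.0251 grip 30
units [-0.0022  0.0075  0.0221] rows>= 1 turn 0.0002
```

>>> jog_arm(
  increments=[
    [[0,0,-0.08,0,0,0,255],[0,0,-0.12,0,0,0,255],[0,0,-0.12,0,0,0,255],[0,0,0,0,0,0,255],[0,0,0,0,0,0,255]],
  ],
  force=50,
)

```text
clock: 13.6
tcp_pos: [0.6707, 0.0788, 0.1024]
orientation: [-0.001, 0.834, -0.552, 0.001]
wrist_force: [0.4, 0.1, -1.8]
finger_gap: 0.0243
grip_force: 49.2
```

```bash
python3 -c "
from h import *
go(.4837,-.0276,.105,-2.74)"
```

```text
t13.60 pos [0.6707 0.0788 0.1024] psi -2.739 tilt [0.0023 0.0001] F [ 0.4  0.1 -1.8] gap 0.0243 grip 49
units [ 0.0987  0.855  -0.0123] rows>= 5 turn 0.0002
```

>>> jog_arm(
  increments=[
    [[0.0165,0.1425,-0.002,0,0,0,255],[0.0165,0.1425,-0.002,0,0,0,255],[0.0165,0.1425,-0.002,0,0,0,255],[0.0165,0.1425,-0.002,0,0,0,255],[0.0165,0.1425,-0.002,0,0,0,255],[0.0165,0.1425,-0.002,0,0,0,255],[0,0,0,0,0,0,255],[0,0,0,0,0,0,255],[0,0,0,0,0,0,255]],
  ],
)

```text
clock: 14.5
tcp_pos: [0.4838, -0.0275, 0.104]
orientation: [-0.0, 0.834, -0.552, 0.0]
wrist_force: [-0.1, -0.0, -0.3]
finger_gap: 0.0244
grip_force: 49.4
```

```bash
python3 - <<'E'
from h import *
np.set_printoptions(precision=4,suppress=True)
go(.4837,-.0276,.08,-2.74)
for n in("scene","top"):
    c=cam(n); zt=env.get_state()["tcp_pos"][2]+.0175
    q=seg(c,"",wht,zt,(.4837,-.0276,zt),12)
    if q: print(n,q["p"],q["A"])
    if n=="scene": cv2.imwrite("pics/s3.png",cv2.resize(c["pixels"][180:300,240:400,::-1],None,fx=4,fy=4))
E
```

```text
t14.50 pos [ 0.4838 -0.0275  0.104 ] psi -2.739 tilt [0.0005 0.0002] F [-0.1 -0.  -0.3] gap 0.0244 grip 49
units [0.0001 0.0006 0.0958] rows>= 1 turn 0.0002
scene [ 0.4771 -0.02    0.1215] 3
top [ 0.4936 -0.0064  0.1215] 1
```

View pics/s3.png

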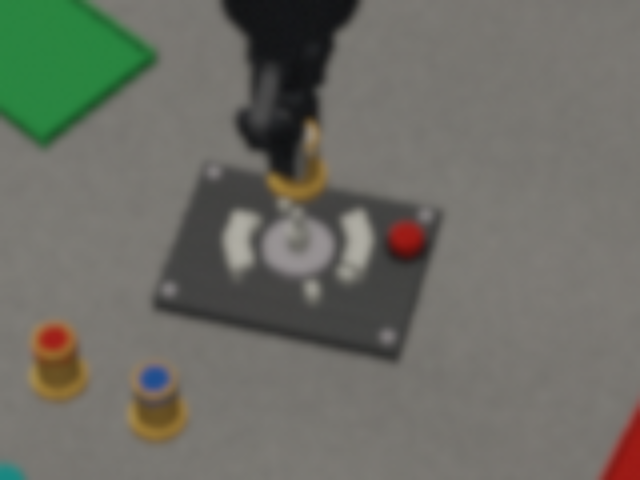

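White hangs over the pin (ferrule at (297,170), boss at (298,245)). Next comes a slow descent while I watch the force.

>>> jog_arm(
  increments=[
    [[0,0,0.055,0,0,0,255],[0,0,0.055,0,0,0,255],[0,0,0.02,0,0,0,255],[0,0,0.02,0,0,0,255],[0,0,0.015,0,0,0,255],[0,0,0,0,0,0,255],[0,0,0,0,0,0,255]],
  ],
)

```text
clock: 15.3
tcp_pos: [0.4833, -0.0277, 0.0633]
orientation: [-0.0, 0.834, -0.552, 0.0]
wrist_force: [-0.4, 0.1, -0.6]
finger_gap: 0.0238
grip_force: 49.4
```

>>> jog_arm(
  increments=[
    [[0,0,0.01,0,0,0,255],[0,0,0.01,0,0,0,255],[0,0,0.01,0,0,0,255],[0,0,0,0,0,0,255],[0,0,0,0,0,0,255]],
  ],
)

```text
clock: 15.8
tcp_pos: [0.4829, -0.0277, 0.0554]
orientation: [-0.0, 0.834, -0.552, -0.0]
wrist_force: [-0.9, 0.7, -1.1]
finger_gap: 0.0242
grip_force: 49.4
```

>>> jog_arm(
  increments=[
    [[0,0,0.01,0,0,0,255],[0,0,0.01,0,0,0,255],[0,0,0.01,0,0,0,255],[0,0,0.01,0,0,0,255],[0,0,0.008,0,0,0,255],[0,0,0,0,0,0,255],[0,0,0,0,0,0,255]],
  ],
)

```text
clock: 16.5
tcp_pos: [0.483, -0.0277, 0.0435]
orientation: [-0.0, 0.834, -0.552, -0.0]
wrist_force: [-0.2, 0.2, -1.8]
finger_gap: 0.0242
grip_force: 49.4
```

>>> jog_arm(
  increments=[
    [[0,0,0.006,0,0,0,255],[0,0,0.004,0,0,0,255],[0,0,0,0,0,0,255],[0,0,0,0,0,0,255]],
  ],
)

```text
clock: 16.9
tcp_pos: [0.4833, -0.0278, 0.0425]
orientation: [-0.0, 0.834, -0.552, 0.001]
wrist_force: [-4.2, 1.0, 11.6]
finger_gap: 0.0242
grip_force: 50.7
```

White goes fully home: hard stop at TCP z .0425, exactly the predicted height. It goes to the green tray.

>>> jog_arm(
  increments=[
    [[0,0,-0.06,0,0,0,255],[0,0,-0.1,0,0,0,255],[0,0,-0.1,0,0,0,255],[0,0,0,0,0,0,255]],
  ],
)

```text
clock: 17.3
tcp_pos: [0.4856, -0.0282, 0.1093]
orientation: [-0.001, 0.834, -0.552, 0.003]
wrist_force: [0.7, 0.1, -0.8]
finger_gap: 0.024
grip_force: 49.6
```

```bash
python3 -c "
from h import *
go(.458,-.245,.03,-2.74)"
```

```text
t17.30 pos [ 0.4856 -0.0282  0.1093] psi -2.739 tilt [ 0.0063 -0.0013] F [ 0.7  0.1 -0.8] gap 0.0240 grip 50
units [0.7535 0.4428 0.3177] rows>= 5 turn 0.0002
```

>>> jog_arm(
  increments=[
    [[0.126,0.074,0,0,0,0,255],[0.126,0.074,0,0,0,0,255],[0.126,0.074,0,0,0,0,255],[0.126,0.074,0,0,0,0,255],[0.126,0.074,0,0,0,0,255],[0.126,0.074,0,0,0,0,255],[0,0,0.1,0,0,0,255],[0,0,0.1,0,0,0,255],[0,0,0.08,0,0,0,255],[0,0,0.02,0,0,0,255],[0,0,0,0,0,0,255],[0,0,0,0,0,0,255]],
  ],
)

```text
clock: 18.5
tcp_pos: [0.4553, -0.2453, 0.0316]
orientation: [0.0, 0.834, -0.552, 0.0]
wrist_force: [0.2, -0.1, -0.6]
finger_gap: 0.0244
grip_force: 49.6
```

>>> jog_arm(
  increments=[
    [[0,0,0.01,0,0,0,255],[0,0,0.008,0,0,0,255],[0,0,0.004,0,0,0,255],[0,0,0,0,0,0,255],[0,0,0,0,0,0,255]],
  ],
)

```text
clock: 19.0
tcp_pos: [0.4554, -0.2454, 0.0266]
orientation: [-0.0, 0.834, -0.552, 0.001]
wrist_force: [-2.0, 1.5, 5.3]
finger_gap: 0.0245
grip_force: 50.2
```

Contact. I release, rise, and re-measure blue.

>>> jog_arm(
  increments=[
    [[0,0,0,0,0,0,180],[0,0,0,0,0,0,140],[0,0,0,0,0,0,110],[0,0,0,0,0,0,110],[0,0,-0.1,0,0,0,110],[0,0,-0.12,0,0,0,110],[0,0,-0.12,0,0,0,110],[0,0,0,0,0,0,110]],
  ],
  force=30,
)

```text
clock: 19.8
tcp_pos: [0.4572, -0.2468, 0.1144]
orientation: [0.0, 0.834, -0.552, 0.004]
wrist_force: [0.3, -1.0, 0.4]
finger_gap: 0.0486
grip_force: 0.0
```

```bash
python3 - <<'E'
from h import *
np.set_printoptions(precision=4,suppress=True)
for n in("top","scene"):
    c=cam(n); print(n)
    for t,f,z,nr,r in [("white",wht,.044,(.4555,-.245,.044),12),("blue",blue,.04,(.619,-.02,.04),20),("red",red,.04,(.632,-.084,.04),15)]:
        q=seg(c,t,f,z,nr,r)
        if q: print(t,q["p"],q["A"])
go(.6178,-.0205,.1,-2.74)
E
```

```text
top
white [ 0.4546 -0.2446  0.044 ] 31
blue [ 0.6191 -0.0219  0.04  ] 31
red [ 0.6332 -0.0846  0.04  ] 32
scene
white [ 0.4525 -0.2446  0.044 ] 38
blue [ 0.6168 -0.0206  0.04  ] 23
red [ 0.6312 -0.0831  0.04  ] 27
t19.90 pos [ 0.4553 -0.2454  0.111 ] psi -2.740 tilt [ 0.0013 -0.0009] F [-1.  -0.3  0. ] gap 0.0482 grip 0
units [-0.5734 -0.9502  0.044 ] rows>= 6 turn 0.0002
```

>>> jog_arm(
  increments=[
    [[-0.0712,-0.119,0,0,0,0,110],[-0.0712,-0.119,0,0,0,0,110],[-0.0712,-0.119,0,0,0,0,110],[-0.0712,-0.119,0,0,0,0,110],[-0.0712,-0.119,0,0,0,0,110],[-0.0712,-0.119,0,0,0,0,110],[-0.0712,-0.119,0,0,0,0,110],[-0.0712,-0.119,0,0,0,0,110],[0,0,0.1,0,0,0,110],[0,0,0.08,0,0,0,110],[0,0,0,0,0,0,110],[0,0,0,0,0,0,110]],
  ],
)

```text
clock: 21.1
tcp_pos: [0.6168, -0.0207, 0.0641]
orientation: [0.001, 0.834, -0.552, -0.002]
wrist_force: [-0.4, 0.4, 0.3]
finger_gap: 0.0484
grip_force: 0.0
```

```bash
python3 -c "
from h import *
go(.6185,-.0215,.02,-2.74)"
```

```text
t21.10 pos [ 0.6168 -0.0207  0.0641] psi -2.740 tilt [-0.0033  0.0006] F [-0.4  0.4  0.3] gap 0.0484 grip 0
units [ 0.0059 -0.0053  0.1763] rows>= 1 turn 0.0001
```

>>> jog_arm(
  increments=[
    [[0.004,-0.002,0.08,0,0,0,110],[0,0,0.07,0,0,0,110],[0,0,0.025,0,0,0,110],[0,0,0,0,0,0,110],[0,0,0,0,0,0,255],[0,0,0,0,0,0,255],[0,0,0,0,0,0,255],[0,0,0,0,0,0,255]],
  ],
)

```text
clock: 21.9
tcp_pos: [0.62, -0.0219, 0.0233]
orientation: [-0.0, 0.834, -0.552, 0.001]
wrist_force: [-0.5, -1.4, 6.3]
finger_gap: 0.0245
grip_force: 30.0
```

```bash
python3 -c "
from h import *
go(.6185,-.0215,.02,-2.74)"
```

```text
t21.90 pos [ 0.62   -0.0219  0.0233] psi -2.740 tilt [ 0.0025 -0.0006] F [-0.5 -1.4  6.3] gap 0.0245 grip 30
units [-0.0038  0.0051  0.013 ] rows>= 1 turn 0.0001
```

>>> jog_arm(
  increments=[
    [[0,0,-0.08,0,0,0,255],[0,0,-0.12,0,0,0,255],[0,0,-0.12,0,0,0,255],[0,0,0,0,0,0,255],[0,0,0,0,0,0,255]],
  ],
  force=50,
)

```text
clock: 22.4
tcp_pos: [0.6195, -0.0216, 0.1024]
orientation: [-0.0, 0.834, -0.552, 0.001]
wrist_force: [0.1, 0.7, -1.3]
finger_gap: 0.0242
grip_force: 49.2
```

```bash
python3 -c "
from h import *
go(.4837,-.0276,.105,-2.74)"
```

```text
t22.40 pos [ 0.6195 -0.0216  0.1024] psi -2.739 tilt [ 0.0017 -0.0001] F [ 0.1  0.7 -1.3] gap 0.0242 grip 49
units [-0.1905  0.5091 -0.0111] rows>= 3 turn 0.0002
```

>>> jog_arm(
  increments=[
    [[-0.0476,0.1272,0,0,0,0,255],[-0.0476,0.1272,0,0,0,0,255],[-0.0476,0.1272,0,0,0,0,255],[-0.0476,0.1272,0,0,0,0,255],[0,0,0,0,0,0,255],[0,0,0,0,0,0,255],[0,0,0,0,0,0,255]],
  ],
)

```text
clock: 23.1
tcp_pos: [0.4841, -0.0277, 0.1014]
orientation: [-0.0, 0.834, -0.552, 0.0]
wrist_force: [0.7, 0.5, -0.9]
finger_gap: 0.0238
grip_force: 49.4
```

```bash
python3 -c "
from h import *
go(.4837,-.0276,.0635,-2.74)"
```

```text
t23.10 pos [ 0.4841 -0.0277  0.1014] psi -2.739 tilt [0.0005 0.0001] F [ 0.7  0.5 -0.9] gap 0.0238 grip 49
units [-0.001   0.0015  0.1518] rows>= 1 turn 0.0002
```

>>> jog_arm(
  increments=[
    [[0,0.001,0.05,0,0,0,255],[0,0,0.045,0,0,0,255],[0,0,0.02,0,0,0,255],[0,0,0.02,0,0,0,255],[0,0,0.015,0,0,0,255],[0,0,0,0,0,0,255],[0,0,0,0,0,0,255]],
  ],
)

```text
clock: 23.8
tcp_pos: [0.4833, -0.0277, 0.0644]
orientation: [-0.0, 0.834, -0.552, 0.0]
wrist_force: [-0.1, 0.3, -1.0]
finger_gap: 0.0243
grip_force: 49.4
```

>>> jog_arm(
  increments=[
    [[0,0,0.008,0,0,0,255],[0,0,0.008,0,0,0,255],[0,0,0.008,0,0,0,255],[0,0,0,0,0,0,255],[0,0,0,0,0,0,255]],
  ],
)

```text
clock: 24.3
tcp_pos: [0.4841, -0.0279, 0.0595]
orientation: [-0.0, 0.834, -0.552, 0.001]
wrist_force: [-0.5, 0.5, 7.5]
finger_gap: 0.0236
grip_force: 50.2
```

>>> jog_arm(
  increments=[
    [[0,0,0.006,0,0,0,255],[0,0,0,0,0,0,255],[0,0,0,0,0,0,255]],
  ],
)

```text
clock: 24.6
tcp_pos: [0.4843, -0.0281, 0.0592]
orientation: [-0.0, 0.834, -0.552, 0.002]
wrist_force: [-4.3, 0.3, 16.4]
finger_gap: 0.0242
grip_force: 51.2
```

Blue stops on the cone: stop force at TCP z .0592, with the mouth about 16 mm above the boss. It goes to the red tray.

>>> jog_arm(
  increments=[
    [[0,0,-0.06,0,0,0,255],[0,0,-0.08,0,0,0,255],[0,0,-0.06,0,0,0,255],[0,0,0,0,0,0,255]],
  ],
)

```text
clock: 25.0
tcp_pos: [0.4847, -0.028, 0.1087]
orientation: [-0.001, 0.834, -0.552, 0.002]
wrist_force: [0.6, 0.5, -0.9]
finger_gap: 0.0238
grip_force: 49.6
```

```bash
python3 -c "
from h import *
go(.452,.234,.032,-2.74)"
```

```text
t25.00 pos [ 0.4847 -0.028   0.1087] psi -2.739 tilt [ 0.0041 -0.0008] F [ 0.6  0.5 -0.9] gap 0.0238 grip 50
units [-1.0164 -0.2888  0.3054] rows>= 6 turn 0.0002
```

>>> jog_arm(
  increments=[
    [[-0.127,-0.0361,0,0,0,0,255],[-0.127,-0.0361,0,0,0,0,255],[-0.127,-0.0361,0,0,0,0,255],[-0.127,-0.0361,0,0,0,0,255],[-0.127,-0.0361,0,0,0,0,255],[-0.127,-0.0361,0,0,0,0,255],[-0.127,-0.0361,0,0,0,0,255],[-0.127,-0.0361,0,0,0,0,255],[0,0,0.1,0,0,0,255],[0,0,0.1,0,0,0,255],[0,0,0.07,0,0,0,255],[0,0,0.02,0,0,0,255],[0,0,0,0,0,0,255],[0,0,0,0,0,0,255]],
  ],
)

```text
clock: 26.4
tcp_pos: [0.4505, 0.2344, 0.0347]
orientation: [-0.0, 0.834, -0.552, 0.0]
wrist_force: [0.2, 1.1, -0.9]
finger_gap: 0.0241
grip_force: 49.6
```

>>> jog_arm(
  increments=[
    [[0,0,0.01,0,0,0,255],[0,0,0.01,0,0,0,255],[0,0,0.006,0,0,0,255],[0,0,0.005,0,0,0,255],[0,0,0,0,0,0,255],[0,0,0,0,0,0,255]],
  ],
)

```text
clock: 27.0
tcp_pos: [0.4503, 0.2344, 0.0273]
orientation: [-0.0, 0.834, -0.552, 0.0]
wrist_force: [-1.7, -0.2, 5.2]
finger_gap: 0.024
grip_force: 50.2
```

>>> jog_arm(
  increments=[
    [[0,0,0,0,0,0,180],[0,0,0,0,0,0,140],[0,0,0,0,0,0,110],[0,0,0,0,0,0,110],[0,0,-0.1,0,0,0,110],[0,0,-0.12,0,0,0,110],[0,0,-0.12,0,0,0,110],[0,0,0,0,0,0,110]],
  ],
  force=30,
)

```text
clock: 27.8
tcp_pos: [0.4529, 0.2353, 0.1155]
orientation: [-0.003, 0.834, -0.552, 0.002]
wrist_force: [0.3, 0.5, 0.6]
finger_gap: 0.0486
grip_force: 0.0
```

```bash
python3 - <<'E'
from h import *
np.set_printoptions(precision=4,suppress=True)
for n in("top","scene"):
    c=cam(n); print(n)
    for t,f,z,nr,r in [("blue",blue,.044,(.4505,.2344,.044),15),("white",wht,.044,(.4555,-.245,.044),12),("red",red,.04,(.632,-.084,.04),15)]:
        q=seg(c,t,f,z,nr,r)
        if q: print(t,q["p"],q["A"])
go(.6335,-.0845,.1,-2.74)
E
```

```text
top
blue [0.4495 0.2288 0.044 ] 7
white [ 0.4549 -0.2451  0.044 ] 32
red [ 0.633  -0.0847  0.04  ] 31
scene
blue [0.4477 0.2365 0.044 ] 27
white [ 0.4525 -0.2446  0.044 ] 38
red [ 0.6312 -0.0831  0.04  ] 27
t27.90 pos [0.4507 0.2345 0.112 ] psi -2.739 tilt [0.0017 0.0006] F [-1.   0.1 -0.4] gap 0.0482 grip 0
units [ 1.4606 -0.1733  0.0486] rows>= 8 turn 0.0002
```

>>> jog_arm(
  increments=[
    [[0.146,-0.0173,0,0,0,0,110],[0.146,-0.0173,0,0,0,0,110],[0.146,-0.0173,0,0,0,0,110],[0.146,-0.0173,0,0,0,0,110],[0.146,-0.0173,0,0,0,0,110],[0.146,-0.0173,0,0,0,0,110],[0.146,-0.0173,0,0,0,0,110],[0.146,-0.0173,0,0,0,0,110],[0.146,-0.0173,0,0,0,0,110],[0.146,-0.0173,0,0,0,0,110],[0,0,0.1,0,0,0,110],[0,0,0.08,0,0,0,110],[0,0,0,0,0,0,110],[0,0,0,0,0,0,110]],
  ],
)

```text
clock: 29.3
tcp_pos: [0.6315, -0.0843, 0.065]
orientation: [0.001, 0.834, -0.552, -0.002]
wrist_force: [0.2, 0.1, 0.3]
finger_gap: 0.0487
grip_force: 0.0
```

```bash
python3 -c "
from h import *
go(.633,-.0845,.02,-2.74)"
```

```text
t29.30 pos [ 0.6315 -0.0843  0.065 ] psi -2.739 tilt [-0.0033  0.0009] F [0.2 0.1 0.3] gap 0.0487 grip 0
units [ 0.0036 -0.0056  0.1802] rows>= 1 turn 0.0002
```

>>> jog_arm(
  increments=[
    [[0.002,-0.002,0.08,0,0,0,110],[0,0,0.07,0,0,0,110],[0,0,0.028,0,0,0,110],[0,0,0,0,0,0,110],[0,0,0,0,0,0,255],[0,0,0,0,0,0,255],[0,0,0,0,0,0,255],[0,0,0,0,0,0,255]],
  ],
)

```text
clock: 30.1
tcp_pos: [0.6345, -0.085, 0.0235]
orientation: [-0.001, 0.834, -0.552, 0.001]
wrist_force: [0.4, 0.9, 5.9]
finger_gap: 0.0248
grip_force: 30.0
```

>>> jog_arm(
  increments=[
    [[0,0,-0.08,0,0,0,255],[0,0,-0.12,0,0,0,255],[0,0,-0.12,0,0,0,255],[0,0,0,0,0,0,255],[0,0,0,0,0,0,255]],
  ],
  force=50,
)

```text
clock: 30.6
tcp_pos: [0.6339, -0.0851, 0.1027]
orientation: [-0.0, 0.834, -0.552, 0.001]
wrist_force: [-0.1, -0.2, -1.5]
finger_gap: 0.0244
grip_force: 49.1
```

```bash
python3 -c "
from h import *
go(.4837,-.0276,.105,-2.74)"
```

```text
t30.60 pos [ 0.6339 -0.0851  0.1027] psi -2.740 tilt [ 0.0017 -0.0004] F [-0.1 -0.2 -1.5] gap 0.0244 grip 49
units [-0.4466  0.4629 -0.0102] rows>= 4 turn 0.0001
```

>>> jog_arm(
  increments=[
    [[-0.0893,0.0926,0,0,0,0,255],[-0.0893,0.0926,0,0,0,0,255],[-0.0893,0.0926,0,0,0,0,255],[-0.0893,0.0926,0,0,0,0,255],[-0.0893,0.0926,0,0,0,0,255],[0,0,0,0,0,0,255],[0,0,0,0,0,0,255],[0,0,0,0,0,0,255]],
  ],
)

```text
clock: 31.4
tcp_pos: [0.4839, -0.0277, 0.1016]
orientation: [-0.0, 0.834, -0.552, 0.0]
wrist_force: [1.0, 0.1, -0.5]
finger_gap: 0.0238
grip_force: 49.2
```

```bash
python3 -c "
from h import *
go(.4837,-.0276,.0635,-2.74)"
```

```text
t31.40 pos [ 0.4839 -0.0277  0.1016] psi -2.740 tilt [ 0.0002 -0.    ] F [ 1.   0.1 -0.5] gap 0.0238 grip 49
units [-0.0008  0.0005  0.1525] rows>= 1 turn 0.0001
```

>>> jog_arm(
  increments=[
    [[0,0,0.05,0,0,0,255],[0,0,0.045,0,0,0,255],[0,0,0.02,0,0,0,255],[0,0,0.02,0,0,0,255],[0,0,0.015,0,0,0,255],[0,0,0,0,0,0,255],[0,0,0,0,0,0,255]],
  ],
)

```text
clock: 32.1
tcp_pos: [0.4834, -0.0275, 0.0647]
orientation: [-0.0, 0.834, -0.552, 0.0]
wrist_force: [0.5, -0.8, -0.5]
finger_gap: 0.0243
grip_force: 49.3
```

>>> jog_arm(
  increments=[
    [[0,0,0.008,0,0,0,255],[0,0,0.008,0,0,0,255],[0,0,0.008,0,0,0,255],[0,0,0,0,0,0,255],[0,0,0,0,0,0,255]],
  ],
)

```text
clock: 32.6
tcp_pos: [0.4832, -0.0275, 0.0585]
orientation: [-0.0, 0.834, -0.552, -0.0]
wrist_force: [-0.7, 0.0, -0.6]
finger_gap: 0.0244
grip_force: 49.3
```

>>> jog_arm(
  increments=[
    [[0,0,0.008,0,0,0,255],[0,0,0.008,0,0,0,255],[0,0,0,0,0,0,255],[0,0,0,0,0,0,255]],
  ],
)

```text
clock: 33.0
tcp_pos: [0.4831, -0.0275, 0.0544]
orientation: [-0.0, 0.834, -0.552, -0.0]
wrist_force: [-0.8, -0.1, -1.3]
finger_gap: 0.0241
grip_force: 49.3
```

>>> jog_arm(
  increments=[
    [[0,0,0.01,0,0,0,255],[0,0,0.01,0,0,0,255],[0,0,0.01,0,0,0,255],[0,0,0.008,0,0,0,255],[0,0,0.006,0,0,0,255],[0,0,0.004,0,0,0,255],[0,0,0,0,0,0,255],[0,0,0,0,0,0,255]],
  ],
)

```text
clock: 33.8
tcp_pos: [0.4831, -0.0275, 0.0435]
orientation: [-0.0, 0.834, -0.552, 0.0]
wrist_force: [-3.4, 0.4, 9.2]
finger_gap: 0.0243
grip_force: 50.3
```

Red goes fully home (.0435 with contact). It goes to the green tray.

>>> jog_arm(
  increments=[
    [[0,0,-0.06,0,0,0,255],[0,0,-0.12,0,0,0,255],[0,0,-0.1,0,0,0,255],[0,0,0,0,0,0,255]],
  ],
)

```text
clock: 34.2
tcp_pos: [0.4858, -0.028, 0.1158]
orientation: [-0.001, 0.834, -0.552, 0.003]
wrist_force: [1.6, 0.6, -0.4]
finger_gap: 0.0242
grip_force: 50.1
```

```bash
python3 -c "
from h import *
go(.452,-.308,.032,-2.74); print(env.get_state()['joint_pos'])"
```

```text
t34.20 pos [ 0.4858 -0.028   0.1158] psi -2.739 tilt [ 0.0063 -0.0013] F [ 1.6  0.6 -0.4] gap 0.0242 grip 50
units [0.9764 0.5646 0.3359] rows>= 6 turn 0.0002
[-2.22805898e-01  2.08056854e-01 -3.88382761e-01  9.67888755e-01
  9.50870672e-05 -2.19582554e+00]
```

>>> jog_arm(
  increments=[
    [[0.122,0.0706,0,0,0,0,255],[0.122,0.0706,0,0,0,0,255],[0.122,0.0706,0,0,0,0,255],[0.122,0.0706,0,0,0,0,255],[0.122,0.0706,0,0,0,0,255],[0.122,0.0706,0,0,0,0,255],[0.122,0.0706,0,0,0,0,255],[0.122,0.0706,0,0,0,0,255],[0,0,0.1,0,0,0,255],[0,0,0.1,0,0,0,255],[0,0,0.09,0,0,0,255],[0,0,0.02,0,0,0,255],[0,0,0,0,0,0,255],[0,0,0,0,0,0,255]],
  ],
)

```text
clock: 35.6
tcp_pos: [0.4492, -0.3075, 0.0356]
orientation: [0.0, 0.834, -0.552, 0.0]
wrist_force: [1.6, -0.8, -0.4]
finger_gap: 0.0243
grip_force: 50.1
```

>>> jog_arm(
  increments=[
    [[0,0,0.012,0,0,0,255],[0,0,0.01,0,0,0,255],[0,0,0.008,0,0,0,255],[0,0,0.004,0,0,0,255],[0,0,0,0,0,0,255],[0,0,0,0,0,0,255]],
  ],
)

```text
clock: 36.2
tcp_pos: [0.4491, -0.3075, 0.0276]
orientation: [0.0, 0.834, -0.552, 0.001]
wrist_force: [-1.7, 1.5, 6.3]
finger_gap: 0.0243
grip_force: 50.8
```

>>> jog_arm(
  increments=[
    [[0,0,0,0,0,0,180],[0,0,0,0,0,0,140],[0,0,0,0,0,0,110],[0,0,0,0,0,0,110],[0,0,-0.1,0,0,0,110],[0,0,-0.15,0,0,0,110],[0,0,-0.15,0,0,0,110],[-0.1,0.12,-0.05,0,0,0,110],[-0.1,0.1,-0.05,0,0,0,110],[0,0,0,0,0,0,110],[0,0,0,0,0,0,110]],
  ],
)

```text
clock: 37.3
tcp_pos: [0.3786, -0.283, 0.152]
orientation: [0.0, 0.834, -0.552, 0.001]
wrist_force: [-0.4, -0.3, 0.5]
finger_gap: 0.0481
grip_force: 0.0
```

```bash
python3 - <<'E'
from h import *
c=cam("top"); cv2.imwrite("pics/t9.png",cv2.resize(c["pixels"][120:330,190:480,::-1],None,fx=2.75,fy=2.75))
c=cam("scene"); save(c,"s9.png")
E
```

```text
(no output)
```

View pics/t9.png

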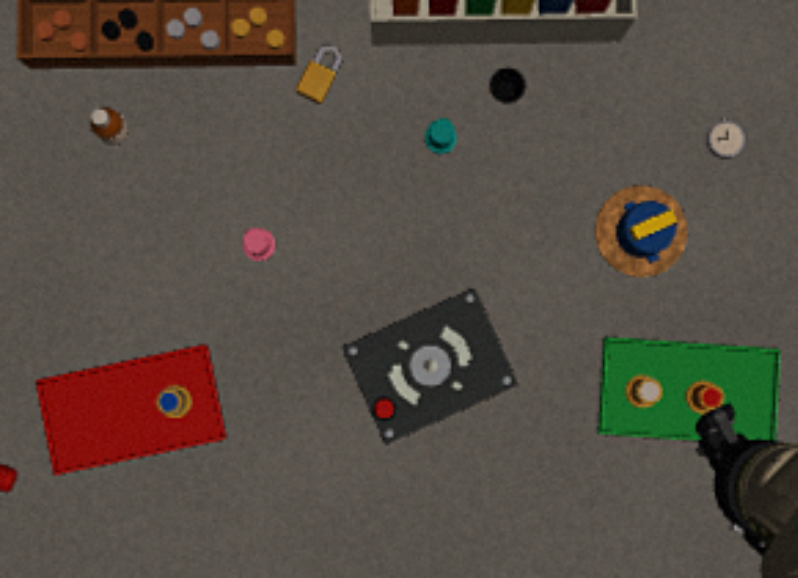

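View pics/s9.png

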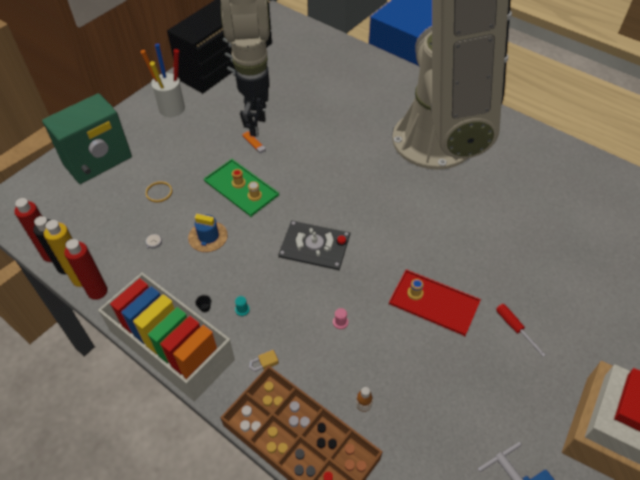

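Top view: white (645,391) and red (708,397) stand in the green tray, and blue (172,402) stands in the red tray. The cover stands on the pad (648,228), and the decoys and bystanders have not moved. The scene view agrees, and the gripper is clear of everything. Handing in now.

```bash
python3 -c "
from h import *
print(ticket.hand_in())"
```

```text
the job is handed in; nothing more can be done
None
```

The job is done and handed in: the cover stands on the cork pad, white and red went fully home and stand in the green tray, blue stopped on the cone and stands in the red tray, and black and green were not there.

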